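# Open the ratchet jaw of the panel holder

### The job

Open the panel holder all the way: with closed fingertips press down the red release pad on top of its grey sliding jaw and, keeping it pressed, push the jaw back along the bar, away from the small blue panel, until it meets the end stop. Then take the fingers away so that the pad springs up again. Only press and push: do not grip the jaw by its black rubber bumper or lift anything, leave the blue panel lying where it is, and do not disturb the things standing around.

Things in the scene. Friction and masses are not known exactly. Their poses are not given: they have to be found in the camera images.
- holder: panel holder screwed to the table: wooden board 110 (x) x 360 (y) x 18 mm, origin at the centre of its underside. Its +y is the opening direction (back) of the jaw; yaw varies. A wooden ledge (top 49 mm above the table) crosses the -y end. A steel bar 24 mm wide, top at 42 mm, runs along y on the centre line and carries the jaw, up to a dark end stop at the +y end (50 mm wide, top at 56 mm).
- jaw (a joint): place of the grey sliding jaw on the bar, m: 0 = most closed, next to the blue panel; 0.135 = fully back at the end stop; grows to the holder's +y. Starts at 0 to 0.045. A ratchet blocks opening while the red pad is up (up to 7 mm play; it can still be pushed closed). With the pad down it slides against 2 N friction and light damping.
- release (a joint): how far the red pad is pressed, m: 0 = up, 0.009 = fully down. Its spring gives about 3 N at the top, 7 N at the bottom. The ratchet is free from 0.0045 on and catches again when the pad is let go, so keep the pad down while the jaw is pushed back.
- pad_top (a point): centre of the top of the red pad, 36 (x) x 54 (y) mm; 66 mm above the table when up, 57 mm fully down. Rides with the jaw, between two upright walls of the jaw 62 mm apart along y: the jaw plate (90 mm wide, 12 thick, top at 80 mm) on the -y side and the thumb wall on the +y side; open above and along x. Axes as the holder's.
- wall_face (a point): a point on the inner face (looking to the holder's -y) of the thumb wall of the jaw, 74 mm above the table, 31 mm to +y of pad_top. The wall is 56 mm wide along x, 12 mm thick (black rubber on its back and sides included), top 90 mm above the table: a fingertip standing on the pad pushes against this face to move the jaw back.
- jaw_face (a point): centre line of the cork-faced front of the jaw (looks to the holder's -y, toward the blue panel), 48 mm above the table.
- bumper: black rubber bumper, 3 mm thick, round the back (+y) and the two sides of the thumb wall, not on its inner face; fixed to the jaw, origin at the middle of the jaw's front foot, 18 mm above the table. Fingers stay off it.
- panel: small loose blue painting panel 90 x 100 x 12 mm, 0.12 kg, lying flat on the base board between the ledge and the jaw; origin at the centre of its underside. To be left alone.
- sanding_block: loose brown cork sanding block 40 x 70 x 24 mm on the table beside the holder, origin at the centre of its underside. Bystander.
- dipper_2: loose round open tin, 60 mm across, 33 mm high, on the table beside the holder, origin at the centre of its underside. Bystander.
- jar_square: loose square glass jar with a black lid, 79 x 79 x 114 mm, on the table beside the holder, origin at the centre of its underside. Bystander.

How it is judged:
By the outcome, as a careful person would: the job done as asked, in the order asked, and still so for the second after the job is handed in, with the robot touching nothing.
It also fails if it takes over 40 s, if anything falls off the work surface, if the arm or the gripper's body presses on something with over 40 N, if the wrist force passes 120 N, or if a joint passes its speed limit or range.

### The arm

A 7-joint arm with a two-finger parallel gripper is mounted at the origin on a cart in front of the work surface, level with it; the furniture and walls round the work are solid. World frame = base frame: x ahead of the robot, y to its left, z up, the work surface at z = 0. Lengths are in m, angles in rad, forces in N, time in s.
With the tool pointing down it reaches from about 0.4 to 0.75 m from the base axis. Payload 19.5 kg.
Tool frame: the origin (TCP) lies midway between the tips of the shut fingers; the grasp point (between the pads) lies 19 mm behind it (ctrl.hold_point_z is the distance from the TCP to the grasp point, in m); y points along the fingers, z is the direction in which the jaws open and shut, and the axes are right-handed (so a half turn about y gives the same grasp; the last joint's range is limited). The gripper opens to 85 mm and grips with 20 to 120 N. Pads are 22 mm wide; open, the fingers measure 114 mm over their backs; the gripper's body (76 mm by 85 mm) begins 54 mm behind the grasp point. The pads swing forward as they close: fully open they stand 13 mm farther back than shut.
Start: joints at [1.285, 0.707, -0.028, 1.485, 0.022, 0.951, -0.075], TCP at [0.139, -0.558, 0.197] pointing down, gripper open.
Joint ranges: [-2.71, 2.71], [-0.32, 2.16], [-1.57, 1.52], [0, 2.45], [-1.46, 4.6], [0, 2.02], [-2.83, 2.83]. Speed limits (rad/s): [1.89, 1.89, 2.57, 2.57, 3.01, 3.01, 3.01].

### API

Orientations are given as a unit quaternion [w, x, y, z].
In Python, from cell import ctrl gives the robot as it stands.
- The arm moves only by the tool carry_out, never from a script. Its argument "steps" is a list of rows, each a list of 7 numbers: the shift along the tool's x, y, z in m, then the turn, a rotation vector about the tool's x, y, z in degrees, then the finger opening in m, from 0 to 0.0854. In form: [[x, y, z, rx, ry, rz, claw], ...]. A call has 1 to 20 rows; each row is the pose to reach, as a shift and turn from the pose measured when the call began, along the tool's axes at that moment; what a row does not reach only later rows make up. A row lasts 1/10 s, in which the tool goes at most 50 mm and 8.59 degrees, less where a joint would pass 70% of its speed; a pose out of reach is approached as far as the arm can. A call with a gripper value outside its range is refused whole. The fingers move at their own pace and stop on an object; "squeeze" is the grip in N (left out, the last holds). Time passes only in rows, so rows that repeat a pose let the fingers close. It gives the time, the measured TCP pose, the force and the opening at its end, in the units of the state.
- ctrl.sense(): the state, without advancing time (a new reading comes with each control period).
- ctrl.get_image(name): name is "scene" or "top" or "wrist"; returns the picture (420x560x3 uint8, red, green, blue); there is no depth.
- ctrl.calibration(name): a dict with "vfov" (degrees; the focal length in pixels is half the picture's height over the tangent of half this angle, whatever the lens; pixels are square), "cx", "cy" (the principal point, pixels), "xyz" and "orientation" of the camera in the world. Camera axes: x right, y up, looking along -z (the intrinsics and any distortion apply to the point x, -y, -z); pixel columns grow to the right and rows downward; lengths in m; the calibration is good to about 2 mm. A picture is of the moment at which its call begins: read the wrist's pose just before it. calibration takes no time and is no camera call; for the wrist camera it gives the pose at the moment of the call.
- ctrl.job_done(): hands the job in, once; it reports no verdict.
Trained networks look in the newest picture that a camera, given by its name, has taken for a name from the list of things; names that differ only in an ending like _2 or _b are one class to them, and where a whole thing is asked for, a point or a joint stands for the part that bears it (a point fixed in the world has none). Each returns a list of dicts, best first, with "conf" (0 to 1); they miss things now and then, are a little off and sometimes report something else, mostly with a low value. They report only what shows in the picture. A call takes as long as a camera call.
- ctrl.trace(camera, thing): "mask" (420x560 bool, what is visible of it) and "at" ([column, row] in pixels, amid what is visible of it).
- ctrl.place_of(camera, thing): "at" ([column, row] in pixels: a listed point, or the origin of a listed thing).
The state is a dict: "time_s": time; "joints": joint angles; "dq": joint speeds; "effort": joint torques, N m; "position": TCP position; "tool_rot": TCP orientation; "wrist_force": force on the tool from outside, world axes, zero at the start; "moment": the same for the moment, N m; "finger_gap": finger opening in m.
Only numpy, scipy, OpenCV 4.12 (cv2) and the standard library are available. Lean on these libraries where they do the work, as an engineer would, in place of code of your own. Each camera call takes 0.05 s, during which the arm holds its last target. There are 200 camera calls.

## Working session

There is one attempt and no reset: what is moved stays moved. The work goes in short steps, Python scripts to look and compute and a tool call to move; the robot and the scene stay as the last step left them, time stands still between calls to the robot, and variables do not carry over. Pictures are saved under pics/ and viewed, about 8 in all and at most 12, crops included, and the job is handed in when it is done.

Besides the shell and the picture viewer there is one more tool, called in YAML: its name, and indented under it one key for each argument. carry_out: Moves the arm, as the interface text tells. Its arguments: {"type":"object","properties":{"steps":{"type":"array"},"squeeze":{"type":"number"}},"required":["steps"]}

```bash
mkdir -p pics; ls; python3 - <<'E'
from cell import ctrl
import cv2
s=ctrl.sense();print(s)
for c in("scene","top"):
    im=ctrl.get_image(c);print(c,ctrl.calibration(c))
    cv2.imwrite(f"pics/{c}0.png",im[:,:,::-1])
    for t in("holder","pad_top","wall_face","jaw_face","panel","jar_square","dipper_2","sanding_block"):
        print(t,[(d["at"],round(d["conf"],2)) for d in ctrl.place_of(c,t)][:2])
print(ctrl.calibration("wrist"))
E
```

```text
pics
{'time_s': 0.0, 'joints': array([ 1.28529173,  0.70710298, -0.02760687,  1.48501949,  0.02198158,
        0.9508944 , -0.07550529]), 'dq': array([-0.00041572, -0.00016751, -0.00245834, -0.00106429,  0.00020151,
       -0.00028522,  0.00047304]), 'effort': array([ 1.74224406e-04, -8.83222818e+01,  1.23524319e+00, -2.36171007e+01,
        1.69379072e-02,  6.32822514e-03,  6.83082885e-05]), 'position': array([ 0.13872474, -0.55769287,  0.19692276]), 'tool_rot': array([ 0.08591824, -0.08603466,  0.70225282, -0.70146779]), 'wrist_force': array([-0.53022131, -0.29652084,  0.10898521]), 'moment': array([ 0.00368193, -0.01049944,  0.00917573]), 'finger_gap': 0.08559654303532317}
scene {'vfov': 55.031186766104035, 'cx': 278.9831636697196, 'cy': 209.9013720285166, 'xyz': array([ 0.12383452, -1.0351801 ,  0.4975486 ]), 'orientation': array([ 0.83790128,  0.48477393, -0.1169342 , -0.22190555])}
holder [([273.0, 210.9], 0.9), ([260.3, 180.3], 0.59)]
pad_top [([267.6, 187.1], 0.73)]
wall_face [([256.7, 178.9], 0.63)]
jaw_face [([283.4, 200.2], 0.74)]
panel [([310.3, 221.5], 0.73)]
jar_square [([289.1, 259.8], 0.73), ([258.1, 179.1], 0.71)]
dipper_2 [([222.3, 219.8], 0.82)]
sanding_block [([258.5, 235.7], 0.59)]
top {'vfov': 45.2396323489879, 'cx': 276.5099004591268, 'cy': 214.885847161877, 'xyz': array([ 0.38055301, -0.39106507,  1.02241827]), 'orientation': array([-0.70301322, -0.03994587,  0.03438438,  0.70922102])}
holder [([228.3, 200.8], 0.69)]
pad_top [([215.4, 200.1], 0.69)]
wall_face [([198.0, 201.4], 0.97)]
jaw_face [([235.1, 195.8], 0.78), ([199.8, 202.3], 0.59)]
panel [([280.1, 178.4], 0.66)]
jar_square [([320.5, 233.3], 0.91)]
dipper_2 [([215.9, 262.8], 0.7)]
sanding_block [([268.3, 241.1], 0.83)]
{'vfov': 59.24559987458689, 'cx': 284.4216541056688, 'cy': 204.96667703757234, 'xyz': array([ 0.21249867, -0.53992969,  0.37328615]), 'orientation': array([ 0.77909692, -0.1180852 ,  0.0928055 , -0.60864687])}
```

View pics/scene0.png

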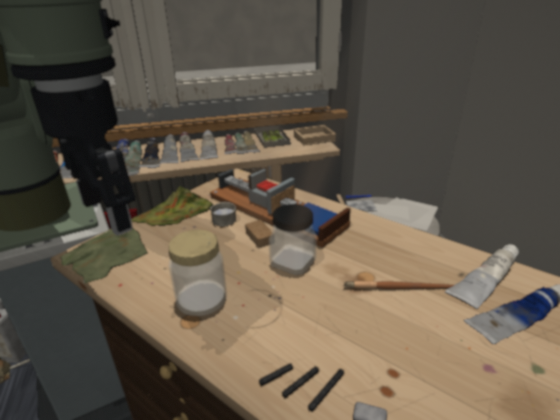

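View pics/top0.png

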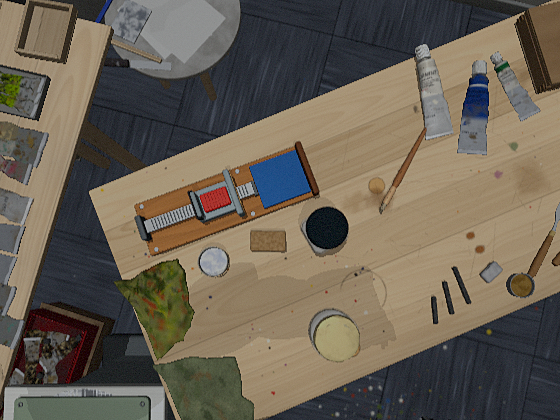

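```bash
cat > h.py <<'E'
import numpy as np
from cell import ctrl
from scipy.spatial.transform import Rotation as R
def rot(q): return R.from_quat(np.roll(q,-1))
def px2w(c,uv,z,cal=None):
    k=cal or ctrl.calibration(c); f=210/np.tan(np.radians(k["vfov"]/2))
    d=rot(k["orientation"]).apply([(uv[0]-k["cx"])/f,-(uv[1]-k["cy"])/f,-1.])
    return k["xyz"]+d*(z-k["xyz"][2])/d[2]
def w2px(c,p):
    k=ctrl.calibration(c); f=210/np.tan(np.radians(k["vfov"]/2))
    q=rot(k["orientation"]).inv().apply(np.asarray(p)-k["xyz"])
    return np.array([k["cx"]-f*q[0]/q[2],k["cy"]+f*q[1]/q[2]])
E
python3 - <<'E'
from h import *
np.set_printoptions(precision=4,suppress=True)
print({k:v for k,v in ctrl.calibration("top").items() if k not in("xyz","orientation")}.keys())
P={"top":dict(holder=(228.3,200.8,0),pad_top=(215.4,200.1,.066),wall=(198,201.4,.074),jawf=(235.1,195.8,.048),panel=(280.1,178.4,.018),jar=(320.5,233.3,0),dip=(215.9,262.8,0),sand=(268.3,241.1,0)),
"scene":dict(holder=(273,210.9,0),pad_top=(267.6,187.1,.066),wall=(256.7,178.9,.074),jawf=(283.4,200.2,.048),panel=(310.3,221.5,.018),jar=(289,259.8,0),dip=(222.3,219.8,0),sand=(258.5,235.7,0))}
for n in P["top"]:
    print(n,*[px2w(c,P[c][n][:2],P[c][n][2]) for c in P])
print(rot(ctrl.sense()["tool_rot"]).as_matrix())
E
```

```text
dict_keys(['vfov', 'cx', 'cy'])
holder [ 0.5184 -0.285   0.    ] [ 0.5159 -0.2791  0.    ]
pad_top [ 0.5111 -0.2671  0.066 ] [ 0.5057 -0.2748  0.066 ]
wall [ 0.5078 -0.2351  0.074 ] [ 0.4963 -0.2365  0.074 ]
jawf [ 0.5217 -0.3032  0.048 ] [ 0.522  -0.3212  0.048 ]
panel [ 0.5606 -0.3915  0.018 ] [ 0.5513 -0.3912  0.018 ]
jar [ 0.4501 -0.4725  0.    ] [ 0.4507 -0.4684 -0.    ]
dip [ 0.3922 -0.2601  0.    ] [ 0.3929 -0.2541  0.    ]
sand [ 0.4352 -0.3664  0.    ] [ 0.4366 -0.3585  0.    ]
[[-0.9704  0.      0.2413]
 [-0.2413  0.0001 -0.9704]
 [-0.     -1.     -0.0001]]
```

```bash
python3 - <<'E'
from h import *
import cv2
p=ctrl.sense()["position"]
for c in("scene","top"):print(c,w2px(c,p),w2px(c,[0,0,0]))
im=ctrl.get_image("top");cv2.imwrite("pics/top1.png",im[:,:,::-1])
w=ctrl.get_image("wrist");cv2.imwrite("pics/w0.png",w[:,:,::-1])
hsv=cv2.cvtColor(im,cv2.COLOR_RGB2HSV)
red=((hsv[...,0]<6)|(hsv[...,0]>174))&(hsv[...,1]>170)&(hsv[...,2]>120)
blue=(abs(hsv[...,0].astype(int)-110)<12)&(hsv[...,1]>150)&(hsv[...,2]>80)
for n,m,z in(("red",red,.066),("blue",blue,.03)):
    m=m.astype(np.uint8);m[:140]=0;m[260:]=0;m[:,:130]=0;m[:,340:]=0
    cs=max(cv2.findContours(m,0,2)[0],key=cv2.contourArea)
    b=cv2.boxPoints(cv2.minAreaRect(cs)); W=np.array([px2w("top",q,z) for q in b])
    print(n,b.round(1).tolist(),W.round(4).tolist(),W.mean(0),np.linalg.norm(np.diff(W,axis=0),axis=1))
    e=W[1]-W[0],W[2]-W[1]
    print([np.degrees(np.arctan2(v[1],v[0])) for v in e])
for t in("holder","bumper","pad_top"):
    d=ctrl.trace("top",t)[0];m=d["mask"].astype(np.uint8)
    b=cv2.boxPoints(cv2.minAreaRect(cv2.findNonZero(m)));print(t,d["conf"],d["at"],b.round(1).tolist())
    z={"holder":.018,"bumper":.09,"pad_top":.08}[t];W=np.array([px2w("top",q,z) for q in b]);print(W.round(4).tolist(),W.mean(0))
E
```

```text
scene [114.05643005 248.39873395] [ 33.35434513 216.17409337]
top [388.10019013 421.50706886] [ 81.34550832 466.61964737]
red [[198.89999389648438, 195.39999389648438], [224.39999389648438, 185.8000030517578], [230.60000610351562, 202.39999389648438], [205.10000610351562, 212.0]] [[0.5205, -0.2354, 0.066], [0.5386, -0.2844, 0.066], [0.5064, -0.2963, 0.066], [0.4884, -0.2475, 0.066]] [ 0.51348553 -0.26589698  0.066     ] [0.05222497 0.0343287  0.05203846]
[np.float64(-69.70953182595318), np.float64(-159.58932731988213)]
blue [[248.60000610351562, 166.5], [295.3999938964844, 149.1999969482422], [310.6000061035156, 190.8000030517578], [263.8999938964844, 208.0]] [[0.5833, -0.3286, 0.03], [0.6175, -0.4226, 0.03], [0.533, -0.452, 0.03], [0.4993, -0.3588, 0.03]] [ 0.55826956 -0.39050143  0.03      ] [0.10000077 0.08947354 0.09910127]
[np.float64(-70.0133270901972), np.float64(-160.8283618613046)]
holder 0.81 [207.1, 206.0] [[128.3000030517578, 206.1999969482422], [299.79998779296875, 139.5], [320.6000061035156, 193.1999969482422], [149.10000610351562, 259.8999938964844]]
[[0.5069, -0.0854, 0.018], [0.6404, -0.4322, 0.018], [0.5297, -0.4727, 0.018], [0.3989, -0.1294, 0.018]] [ 0.51895903 -0.27993333  0.018     ]
bumper 0.57 [199.3, 217.6] [[198.5, 217.5], [199.0, 217.0], [200.0, 218.0], [199.5, 218.5]]
[[0.4755, -0.2389, 0.09], [0.4764, -0.2398, 0.09], [0.4745, -0.2417, 0.09], [0.4736, -0.2407, 0.09]] [ 0.47497618 -0.24025984  0.09      ]
pad_top 0.81 [213.5, 201.5] [[199.0, 195.39999389648438], [225.1999969482422, 184.89999389648438], [232.1999969482422, 202.5], [206.0, 213.0]]
[[0.5184, -0.2378, 0.08], [0.538, -0.2873, 0.08], [0.5043, -0.3007, 0.08], [0.4849, -0.2513, 0.08]] [ 0.51140035 -0.26926577  0.08      ]
```

View pics/w0.png

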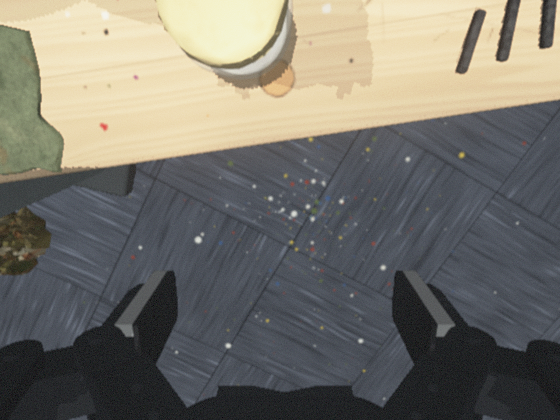

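The top camera is consistent with the given sizes (panel 0.100 × 0.0895 m, pad 52 × 34 mm). The pad is near (0.513, -0.266), and holder +y is at about 110°. The wrist picture shows the gripper beyond the table edge. I'll move above the pad with shut fingers, turned so the slim side lies along the bar.

carry_out:
  steps:
    - [0, -0.03, 0, 0, 0, 0, 0]
    - [-0.036, -0.043, -0.016, 0, -8, 0, 0]
    - [-0.072, -0.043, -0.032, 0, -16, 0, 0]
    - [-0.108, -0.043, -0.048, 0, -24, 0, 0]
    - [-0.144, -0.043, -0.064, 0, -32, 0, 0]
    - [-0.18, -0.043, -0.08, 0, -40, 0, 0]
    - [-0.216, -0.043, -0.096, 0, -48, 0, 0]
    - [-0.252, -0.043, -0.112, 0, -56, 0, 0]
    - [-0.288, -0.043, -0.128, 0, -64, 0, 0]
    - [-0.324, -0.043, -0.144, 0, -72, 0, 0]
    - [-0.36, -0.043, -0.16, 0, -80, 0, 0]
    - [-0.396, -0.043, -0.176, 0, -88, 0, 0]
    - [-0.433, -0.043, -0.193, 0, -96, 0, 0]
    - [-0.433, -0.043, -0.193, 0, -96, 0, 0]
    - [-0.433, -0.043, -0.193, 0, -96, 0, 0]
    - [-0.433, -0.043, -0.193, 0, -96, 0, 0]

```text
time_s: 2.75
position: [0.5118, -0.267, 0.2404]
tool_rot: [-0.578, 0.579, -0.406, 0.406]
wrist_force: [-0.1, -0.2, -0.5]
finger_gap: 0.0001
```

```bash
cat > look.py <<'E'
import sys,cv2
from h import *
np.set_printoptions(precision=4,suppress=True)
s=ctrl.sense();print(s["time_s"],s["position"],s["joints"],s["wrist_force"],s["finger_gap"]);print(rot(s["tool_rot"]).as_matrix())
k=ctrl.calibration("wrist");im=ctrl.get_image("wrist");cv2.imwrite(f"pics/{sys.argv[1]}.png",im[:,:,::-1])
for t,z in(("pad_top",.066),("wall_face",.074),("jaw_face",.048),("holder",0)):
    for d in ctrl.place_of("wrist",t)[:1]:print(t,d["at"],round(d["conf"],2),px2w("wrist",d["at"],z,k))
E
python3 look.py w1
```

```text
2.75 [ 0.5118 -0.267   0.2404] [ 0.6549  0.6936 -0.4715  1.3963  0.3276  1.1296  0.4835] [-0.1127 -0.2323 -0.4806] 0.00010173479042556388
[[ 0.3396 -0.0005  0.9406]
 [-0.9406 -0.0004  0.3396]
 [ 0.0003 -1.     -0.0006]]
pad_top [288.2, 171.8] 0.83 [ 0.515  -0.2653  0.066 ]
wall_face [285.5, 136.9] 0.81 [ 0.5008 -0.2339  0.074 ]
jaw_face [284.1, 210.6] 0.63 [ 0.5266 -0.3092  0.048 ]
holder [284.4, 172.3] 0.84 [ 0.5164 -0.2804  0.    ]
```

View pics/w1.png

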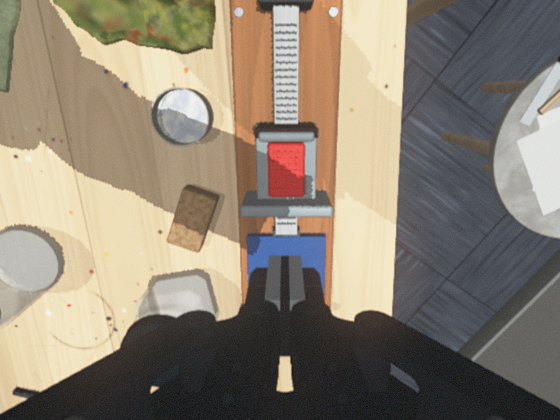

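The picture shows the fingers centred on the holder's axis, with the pad at (288,171), the walls at (287,130) and (286,205), and the bar running straight up to the end stop. Going down now to just above the pad.

carry_out:
  steps:
    - [-0.003, 0.03, 0.002, 0, 0, 0, 0]
    - [-0.003, 0.07, 0.002, 0, 0, 0, 0]
    - [-0.003, 0.11, 0.002, 0, 0, 0, 0]
    - [-0.003, 0.14, 0.002, 0, 0, 0, 0]
    - [-0.003, 0.155, 0.002, 0, 0, 0, 0]
    - [-0.003, 0.165, 0.002, 0, 0, 0, 0]
    - [-0.003, 0.165, 0.002, 0, 0, 0, 0]
    - [-0.003, 0.165, 0.002, 0, 0, 0, 0]

```text
time_s: 3.8
position: [0.5132, -0.2634, 0.0763]
tool_rot: [0.579, -0.579, 0.406, -0.406]
wrist_force: [-0.7, -0.1, -0.4]
finger_gap: -0.0001
```

```bash
python3 look.py w2
```

```text
3.8 [ 0.5132 -0.2634  0.0763] [ 0.6112  0.8903 -0.386   1.6063  0.4525  0.7339  0.362 ] [-0.6767 -0.0742 -0.3882] -8.605184794555732e-05
[[ 0.3403  0.0009  0.9403]
 [-0.9403 -0.0005  0.3403]
 [ 0.0008 -1.      0.0006]]
pad_top [281.4, 237.9] 0.63 [ 0.5122 -0.2648  0.066 ]
wall_face [279.7, 180.6] 0.88 [ 0.5    -0.2332  0.074 ]
holder [284.2, 225.1] 0.56 [ 0.5194 -0.2803  0.    ]
```

View pics/w2.png

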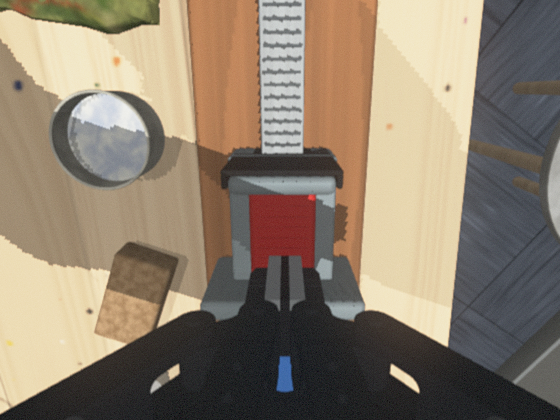

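```bash
python3 - <<'E'
from h import *
p=ctrl.sense()["position"];M=rot(ctrl.sense()["tool_rot"]).as_matrix();k=ctrl.calibration("wrist")
print(k["xyz"]-p,rot(k["orientation"]).as_matrix()[:,2],w2px("wrist",p),w2px("wrist",p-M[:,0]*.011),w2px("wrist",p-M[:,0]*.011-M[:,1]*.02))
d=np.array([-.343,.939,0]);c=np.array([.513,-.265,.066])
print(w2px("wrist",c+d*.027),w2px("wrist",c-d*.027),w2px("wrist",c+d*.031+[0,0,.024]))
E
```

```text
[-0.02561614  0.07102694  0.17584913] [-0.10089796  0.27854703  0.95510793] [284.20606981 243.81298359] [284.21348735 223.74108961] [284.16082663 238.87044727]
[282.68094629 190.9321073 ] [283.04560702 283.36856816] [282.40588408 196.14270044]
```

```bash
python3 - <<'E'
from h import *
import cv2
im=ctrl.get_image("scene")[:,:,::-1].copy()
p=ctrl.sense()["position"]
print([w2px("scene",p+[0,0,h]) for h in(0,.02,.04,.08)], w2px("scene",[.513,-.265,.066]))
cv2.imwrite("pics/s2.png",cv2.resize(im[100:260,170:370],None,fx=4,fy=3.75,interpolation=cv2.INTER_CUBIC))
E
```

```text
[array([267.97996989, 180.75930709]), array([267.70034391, 173.10667992]), array([267.41472956, 165.29016721]), array([266.82474951, 149.14396614])] [268.40975605 184.7928501 ]
```

View pics/s2.png

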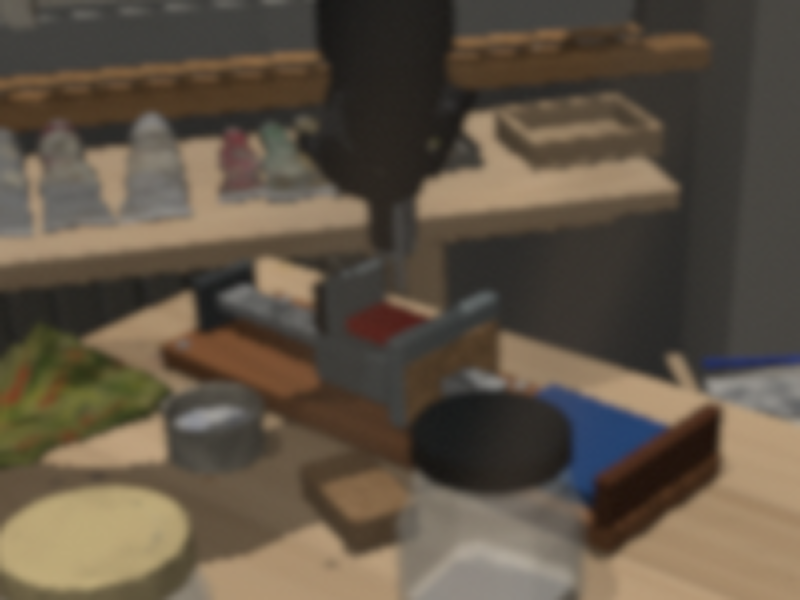

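The scene view puts the fingertips over the pad, laterally right (crop col 395), but they look somewhat higher than the TCP suggests. I'll feel for contact instead of trusting that height.

carry_out:
  steps:
    - [0, 0.004, 0, 0, 0, 0, 0]
    - [0, 0.008, 0, 0, 0, 0, 0]
    - [0, 0.012, 0, 0, 0, 0, 0]
    - [0, 0.013, 0, 0, 0, 0, 0]
    - [0, 0.013, 0, 0, 0, 0, 0]

```text
time_s: 4.6
position: [0.513, -0.2632, 0.0627]
tool_rot: [-0.579, 0.579, -0.406, 0.406]
wrist_force: [0.3, 0.0, -0.2]
finger_gap: -0.0002
```

carry_out:
  steps:
    - [0, 0.002, 0, 0, 0, 0, 0]
    - [0, 0.004, 0, 0, 0, 0, 0]
    - [0, 0.006, 0, 0, 0, 0, 0]
    - [0, 0.006, 0, 0, 0, 0, 0]

```text
time_s: 5.0
position: [0.5129, -0.2632, 0.0564]
tool_rot: [-0.579, 0.579, -0.406, 0.406]
wrist_force: [0.4, -0.4, -0.3]
finger_gap: 0.0001
```

```bash
python3 look.py w3
```

```text
5.0 [ 0.5129 -0.2632  0.0564] [ 0.6035  0.9193 -0.3706  1.6195  0.4684  0.6923  0.3482] [ 0.4021 -0.356  -0.2591] 0.00011999467237802071
[[ 0.3405 -0.0001  0.9403]
 [-0.9403 -0.0002  0.3405]
 [ 0.0001 -1.     -0.0001]]
pad_top [281.3, 253.6] 0.79 [ 0.512  -0.2647  0.066 ]
wall_face [279.4, 198.4] 0.76 [ 0.5009 -0.2362  0.074 ]
jaw_face [280.4, 200.4] 0.6 [ 0.5039 -0.2443  0.048 ]
holder [283.1, 236.1] 0.82 [ 0.5185 -0.2809  0.    ]
```

View pics/w3.png

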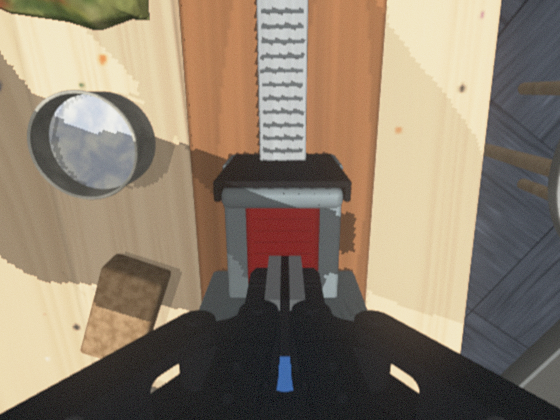

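No force at 0.056, and the picture confirms the pad is still up. The finger's apparent width implies tips about 30–36 mm short of the stated TCP, so contact should come near TCP z 0.03–0.035. I'll keep feeling in small steps.

carry_out:
  steps:
    - [0, 0.004, 0, 0, 0, 0, 0]
    - [0, 0.008, 0, 0, 0, 0, 0]
    - [0, 0.012, 0, 0, 0, 0, 0]
    - [0, 0.014, 0, 0, 0, 0, 0]
    - [0, 0.014, 0, 0, 0, 0, 0]

```text
time_s: 5.75
position: [0.5129, -0.2631, 0.0424]
tool_rot: [-0.579, 0.579, -0.406, 0.406]
wrist_force: [0.1, 1.1, -0.2]
finger_gap: -0.0001
```

carry_out:
  steps:
    - [0, 0.002, 0, 0, 0, 0, 0]
    - [0, 0.004, 0, 0, 0, 0, 0]
    - [0, 0.006, 0, 0, 0, 0, 0]
    - [0, 0.006, 0, 0, 0, 0, 0]

```text
time_s: 6.15
position: [0.5128, -0.2631, 0.0362]
tool_rot: [-0.579, 0.579, -0.406, 0.406]
wrist_force: [0.6, -0.3, 0.6]
finger_gap: -0.0004
```

```bash
python3 look.py w4
```

```text
6.15 [ 0.5128 -0.2631  0.0362] [ 0.5953  0.9499 -0.354   1.63    0.4845  0.6505  0.3342] [ 0.5927 -0.3066  0.5879] -0.00037842017819970296
[[ 0.3405 -0.0004  0.9402]
 [-0.9402 -0.      0.3405]
 [-0.0001 -1.     -0.0004]]
wall_face [277.3, 211.6] 0.72 [ 0.5001 -0.2359  0.074 ]
holder [285.6, 245.7] 0.96 [ 0.5193 -0.2786  0.    ]
```

View pics/w4.png

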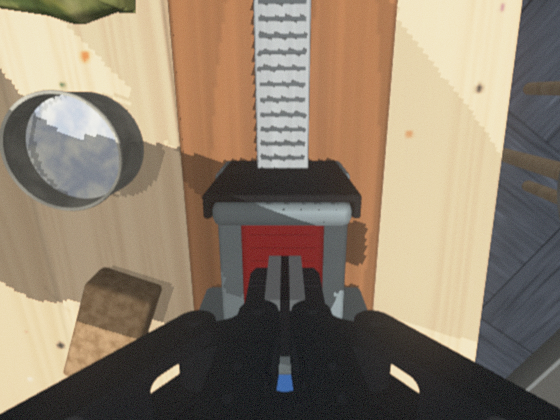

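Still no contact. The pad's scale (2.2 px/mm) is nearing the fingertips' (2.4 px/mm), so there's roughly 10 mm left.

carry_out:
  steps:
    - [0, 0.002, 0, 0, 0, 0, 0]
    - [0, 0.004, 0, 0, 0, 0, 0]
    - [0, 0.005, 0, 0, 0, 0, 0]
    - [0, 0.005, 0, 0, 0, 0, 0]

```text
time_s: 6.8
position: [0.513, -0.2632, 0.0314]
tool_rot: [-0.579, 0.579, -0.406, 0.406]
wrist_force: [-0.5, 0.8, 2.3]
finger_gap: -0.0002
```

carry_out:
  steps:
    - [0, 0.001, 0, 0, 0, 0, 0]
    - [0, 0.002, 0, 0, 0, 0, 0]
    - [0, 0.002, 0, 0, 0, 0, 0]

```text
time_s: 7.1
position: [0.513, -0.2632, 0.0293]
tool_rot: [-0.579, 0.579, -0.406, 0.406]
wrist_force: [0.2, -0.8, 4.0]
finger_gap: 0.0001
```

carry_out:
  steps:
    - [0, 0.001, 0, 0, 0, 0, 0]
    - [0, 0.002, 0, 0, 0, 0, 0]
    - [0, 0.002, 0, 0, 0, 0, 0]

```text
time_s: 7.4
position: [0.513, -0.2632, 0.0273]
tool_rot: [-0.579, 0.579, -0.406, 0.406]
wrist_force: [-0.5, 0.4, 5.1]
finger_gap: -0.0001
```

Contact came at TCP z of about 0.0315, and the force is climbing along the pad's spring curve. Pressing on to about 8 mm.

carry_out:
  steps:
    - [0, 0.001, 0, 0, 0, 0, 0]
    - [0, 0.002, 0, 0, 0, 0, 0]
    - [0, 0.003, 0, 0, 0, 0, 0]
    - [0, 0.0035, 0, 0, 0, 0, 0]
    - [0, 0.0035, 0, 0, 0, 0, 0]

```text
time_s: 7.9
position: [0.513, -0.2632, 0.0237]
tool_rot: [-0.579, 0.579, -0.406, 0.406]
wrist_force: [-1.0, -0.6, 6.3]
finger_gap: -0.0002
```

carry_out:
  steps:
    - [-0.005, 0, 0, 0, 0, 0, 0]
    - [-0.01, 0, 0, 0, 0, 0, 0]
    - [-0.014, 0, 0, 0, 0, 0, 0]
    - [-0.018, 0, 0, 0, 0, 0, 0]
    - [-0.022, 0, 0, 0, 0, 0, 0]
    - [-0.026, 0, 0, 0, 0, 0, 0]
    - [-0.03, 0, 0, 0, 0, 0, 0]
    - [-0.035, 0, 0, 0, 0, 0, 0]
    - [-0.04, 0, 0, 0, 0, 0, 0]
    - [-0.045, 0, 0, 0, 0, 0, 0]
    - [-0.05, 0, 0, 0, 0, 0, 0]
    - [-0.05, 0, 0, 0, 0, 0, 0]

```text
time_s: 9.1
position: [0.4958, -0.2158, 0.0238]
tool_rot: [-0.579, 0.579, -0.406, 0.406]
wrist_force: [-2.5, 1.5, 6.0]
finger_gap: -0.0001
```

```bash
python3 look.py w5; python3 - <<'E'
from h import *
c=ctrl.sense()
for t,z in(("holder",0),("wall_face",.074)):
    pass
E
```

```text
9.1 [ 0.4958 -0.2158  0.0238] [ 0.51    0.9314 -0.3026  1.7694  0.5042  0.5186  0.2268] [-2.4953  1.5288  6.0166] -7.16377379202663e-05
[[ 0.3409 -0.0003  0.9401]
 [-0.9401 -0.0003  0.3409]
 [ 0.0002 -1.     -0.0004]]
wall_face [279.0, 221.2] 0.95 [ 0.4837 -0.1879  0.074 ]
jaw_face [282.6, 346.4] 0.56 [ 0.51   -0.2572  0.048 ]
```

View pics/w5.png

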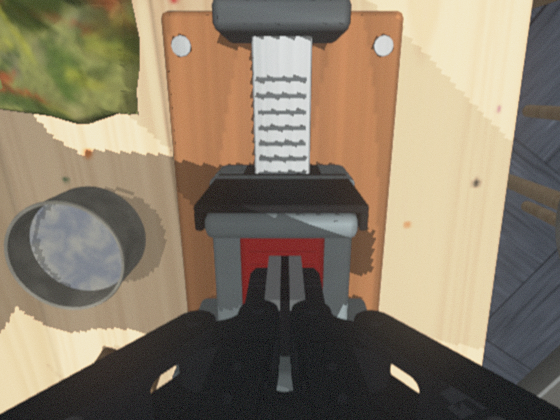

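The jaw has moved about 50 mm with the fingers, and the pad is still down (6 N). The end stop is at row 20 and the jaw's back at row 175. Pushing on.

carry_out:
  steps:
    - [-0.005, 0, 0, 0, 0, 0, 0]
    - [-0.01, 0, 0, 0, 0, 0, 0]
    - [-0.015, 0, 0, 0, 0, 0, 0]
    - [-0.02, 0, 0, 0, 0, 0, 0]
    - [-0.025, 0, 0, 0, 0, 0, 0]
    - [-0.03, 0, 0, 0, 0, 0, 0]
    - [-0.035, 0, 0, 0, 0, 0, 0]
    - [-0.04, 0, 0, 0, 0, 0, 0]
    - [-0.045, 0, 0, 0, 0, 0, 0]
    - [-0.05, 0, 0, 0, 0, 0, 0]
    - [-0.05, 0, 0, 0, 0, 0, 0]

```text
time_s: 10.45
position: [0.4786, -0.1686, 0.0237]
tool_rot: [-0.579, 0.579, -0.406, 0.406]
wrist_force: [-2.4, 1.1, 5.5]
finger_gap: 0.0001
```

```bash
python3 look.py w6
```

```text
10.45 [ 0.4786 -0.1686  0.0237] [ 0.4132  0.9011 -0.2536  1.8896  0.5096  0.4153  0.129 ] [-2.4487  1.0507  5.5444] 0.00011743781087986114
[[ 0.3411 -0.0006  0.94  ]
 [-0.94   -0.      0.3411]
 [-0.0002 -1.     -0.0006]]
wall_face [278.3, 221.6] 0.81 [ 0.4664 -0.1409  0.074 ]
jaw_face [281.0, 349.8] 0.67 [ 0.4928 -0.212   0.048 ]
holder [283.3, 388.9] 0.77 [ 0.5173 -0.277   0.    ]
```

View pics/w6.png

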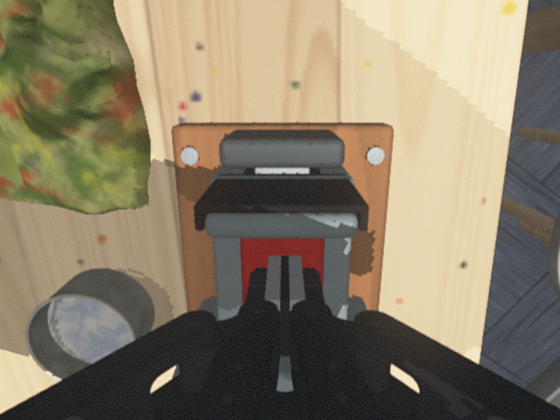

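carry_out:
  steps:
    - [-0.003, 0, 0, 0, 0, 0, 0]
    - [-0.006, 0, 0, 0, 0, 0, 0]
    - [-0.009, 0, 0, 0, 0, 0, 0]
    - [-0.012, 0, 0, 0, 0, 0, 0]
    - [-0.012, 0, 0, 0, 0, 0, 0]

```text
time_s: 11.2
position: [0.4749, -0.1576, 0.0238]
tool_rot: [-0.579, 0.579, -0.406, 0.406]
wrist_force: [0.4, -0.5, 4.9]
finger_gap: -0.0002
```

carry_out:
  steps:
    - [-0.002, 0, 0, 0, 0, 0, 0]
    - [-0.004, 0, 0, 0, 0, 0, 0]
    - [-0.006, 0, 0, 0, 0, 0, 0]
    - [-0.006, 0, 0, 0, 0, 0, 0]

```text
time_s: 11.6
position: [0.4733, -0.1523, 0.024]
tool_rot: [-0.579, 0.579, -0.405, 0.407]
wrist_force: [1.0, -1.4, 5.6]
finger_gap: -0.0004
```

```bash
python3 look.py w7
```

```text
11.6 [ 0.4733 -0.1523  0.024 ] [ 0.3744  0.8916 -0.2331  1.9284  0.5104  0.3781  0.0945] [ 1.0374 -1.3966  5.5974] -0.0003761111440218115
[[ 0.3407  0.0012  0.9402]
 [-0.9402 -0.0009  0.3407]
 [ 0.0013 -1.      0.0008]]
wall_face [279.3, 257.4] 0.65 [ 0.4661 -0.1379  0.074 ]
jaw_face [280.2, 373.9] 0.86 [ 0.492  -0.2097  0.048 ]
```

View pics/w7.png

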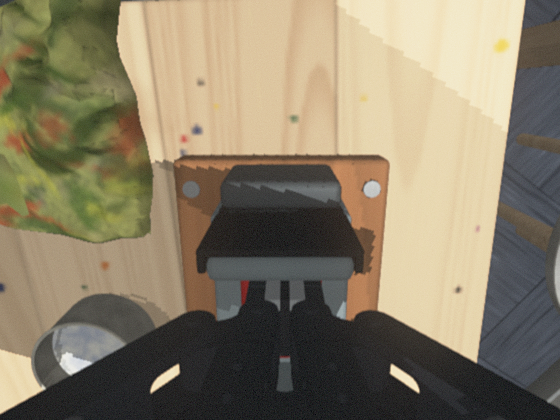

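The jaw's bumper now overlaps the end stop in view, and the wall stayed put while the fingers slid along the pad. I'll press against the wall to confirm it is at the stop.

carry_out:
  steps:
    - [-0.001, 0, 0, 0, 0, 0, 0]
    - [-0.002, 0, 0, 0, 0, 0, 0]
    - [-0.003, 0, 0, 0, 0, 0, 0]
    - [-0.003, 0, 0, 0, 0, 0, 0]

```text
time_s: 12.25
position: [0.4727, -0.15, 0.0241]
tool_rot: [-0.579, 0.579, -0.405, 0.407]
wrist_force: [1.3, -4.1, 5.8]
finger_gap: 0.0004
```

carry_out:
  steps:
    - [-0.001, 0, 0, 0, 0, 0, 0]
    - [-0.002, 0, 0, 0, 0, 0, 0]
    - [-0.003, 0, 0, 0, 0, 0, 0]
    - [-0.003, 0, 0, 0, 0, 0, 0]

```text
time_s: 12.65
position: [0.4727, -0.1498, 0.0242]
tool_rot: [-0.578, 0.579, -0.405, 0.409]
wrist_force: [5.4, -17.5, -0.6]
finger_gap: 0.0002
```

17 N against a wall that doesn't move, with the pad still about 7 mm down, so the jaw is at the stop. I'll unload and go straight up.

carry_out:
  steps:
    - [0, 0, 0, 0, 0, 0, 0]
    - [0, 0, 0, 0, 0, 0, 0]

```text
time_s: 12.85
position: [0.4728, -0.15, 0.0242]
tool_rot: [-0.578, 0.579, -0.404, 0.409]
wrist_force: [0.0, -3.4, 4.5]
finger_gap: -0.0
```

carry_out:
  steps:
    - [0, -0.003, 0, 0, 0, 0, 0]
    - [0, -0.006, 0, 0, 0, 0, 0]
    - [0, -0.01, 0, 0, 0, 0, 0]
    - [0.0, -0.015, 0, 0, 0, 0, 0]
    - [0.003, -0.025, 0, 0, 0, 0, 0]
    - [0.003, -0.045, 0, 0, 0, 0, 0]
    - [0.003, -0.075, 0, 0, 0, 0, 0]
    - [0.003, -0.11, 0, 0, 0, 0, 0]
    - [0.003, -0.15, 0, 0, 0, 0, 0]
    - [0.003, -0.18, 0, 0, 0, 0, 0]
    - [0.003, -0.18, 0, 0, 0, 0, 0]
    - [0.003, -0.18, 0, 0, 0, 0, 0]

```text
time_s: 14.05
position: [0.4728, -0.1519, 0.2046]
tool_rot: [-0.578, 0.579, -0.404, 0.409]
wrist_force: [-0.3, 0.3, -0.9]
finger_gap: -0.0005
```

```bash
python3 look.py w8; python3 - <<'E'
from h import *
ctrl.get_image("top")
for t,z in(("wall_face",.074),("pad_top",.066),("panel",.018),("dipper_2",0),("sanding_block",0),("jar_square",0)):
    for d in ctrl.place_of("top",t)[:1]:print("top",t,d["at"],round(d["conf"],2),px2w("top",d["at"],z).round(4))
E
```

```text
14.05 [ 0.4728 -0.1519  0.2046] [ 0.4924  0.6018 -0.4353  1.7528  0.3284  0.8532  0.2521] [-0.2668  0.3363 -0.8993] -0.0005221420003926366
[[ 0.338   0.0051  0.9411]
 [-0.9411 -0.0051  0.338 ]
 [ 0.0065 -1.      0.0031]]
pad_top [283.1, 198.8] 0.71 [ 0.4779 -0.1682  0.066 ]
wall_face [281.6, 167.0] 0.63 [ 0.4665 -0.1401  0.074 ]
jaw_face [282.5, 238.7] 0.79 [ 0.4928 -0.2115  0.048 ]
holder [281.1, 162.5] 0.41 [ 0.4692 -0.1503  0.    ]
top wall_face [148.5, 222.6] 0.74 [ 0.4683 -0.1415  0.074 ]
top pad_top [165.4, 215.6] 0.86 [ 0.4821 -0.1716  0.066 ]
top panel [277.3, 177.7] 0.85 [ 0.5621 -0.3858  0.018 ]
top dipper_2 [212.7, 258.7] 0.75 [ 0.4006 -0.2536  0.    ]
top sanding_block [265.6, 239.3] 0.62 [ 0.4389 -0.3609  0.    ]
top jar_square [321.0, 233.5] 0.57 [ 0.4497 -0.4735  0.    ]
```

View pics/w8.png

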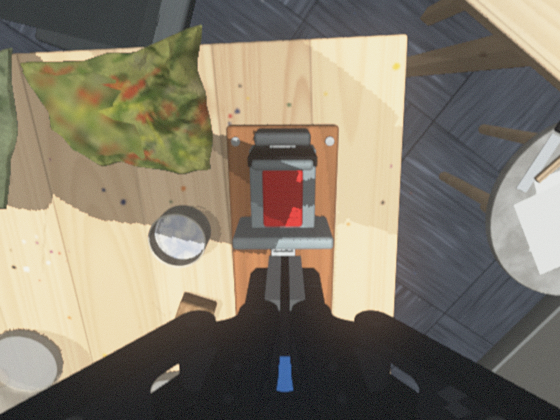

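The jaw is far back and the pad is up, but a thin light sliver of bar shows between the stop and the bumper at (283,147). I need to check that gap in numbers.

```bash
cat > gap.py <<'E'
from h import *
import cv2,sys
s=ctrl.sense();T0=s["position"];R0=rot(s["tool_rot"]);k0=ctrl.calibration("wrist")
off=R0.inv().apply(k0["xyz"]-T0);ro=R0.inv()*rot(k0["orientation"])
d=np.array([-.342,.940,0]);C=np.array([.5180,-.2805,0])
Rw=R.from_matrix([[.3408,0,.9401],[-.9401,0,.3408],[0,-1,0]])
P=dict(w6=[.4786,-.1686,.0237],w7=[.4733,-.1523,.024],w8=[.4728,-.1519,.2046])
def cal(p,Rr):
    q=(Rr*ro).as_quat();return dict(k0,xyz=np.array(p)+Rr.apply(off),orientation=np.roll(q,1))
def prof(n,im,k,r):
    a=im[r[0]:r[1],276:290].mean(1).round().astype(int)
    print(n)
    for i in range(len(a)):
        row=r[0]+i
        print(row,a[i].tolist(),[round(1e3*float((px2w("",(283,row),z,k)-C)@d),1) for z in(.042,.056,.09)])
if __name__=="__main__":
    prof("w6",cv2.imread("pics/w6.png")[:,:,::-1],cal(P["w6"],Rw),(160,216))
    prof("w7",cv2.imread("pics/w7.png")[:,:,::-1],cal(P["w7"],Rw),(195,262))
    prof("w8",cv2.imread("pics/w8.png")[:,:,::-1],cal(P["w8"],R0),(124,174))
E
python3 gap.py
```

```text
w6
160 [101, 104, 106] [165.6, 168.1, 174.2]
161 [99, 102, 103] [165.1, 167.7, 173.9]
162 [94, 98, 98] [164.7, 167.3, 173.6]
163 [87, 91, 91] [164.2, 166.9, 173.3]
164 [83, 87, 86] [163.8, 166.5, 173.0]
165 [79, 80, 80] [163.4, 166.1, 172.7]
166 [79, 81, 80] [162.9, 165.7, 172.4]
167 [115, 117, 117] [162.5, 165.3, 172.1]
168 [172, 175, 174] [162.1, 164.9, 171.8]
169 [202, 206, 204] [161.6, 164.5, 171.5]
170 [204, 208, 207] [161.2, 164.1, 171.2]
171 [201, 204, 203] [160.7, 163.7, 170.9]
172 [187, 190, 189] [160.3, 163.3, 170.6]
173 [138, 140, 140] [159.8, 162.9, 170.3]
174 [70, 70, 69] [159.4, 162.5, 170.0]
175 [56, 58, 58] [159.0, 162.1, 169.6]
176 [73, 77, 77] [158.5, 161.7, 169.3]
177 [78, 82, 83] [158.1, 161.3, 169.0]
178 [67, 70, 70] [157.6, 160.9, 168.7]
179 [49, 48, 48] [157.2, 160.4, 168.4]
180 [42, 41, 40] [156.7, 160.0, 168.1]
181 [40, 40, 37] [156.3, 159.6, 167.8]
182 [41, 40, 39] [155.8, 159.2, 167.5]
183 [41, 39, 38] [155.4, 158.8, 167.1]
184 [39, 40, 38] [154.9, 158.4, 166.8]
185 [42, 41, 39] [154.5, 158.0, 166.5]
186 [39, 38, 38] [154.0, 157.6, 166.2]
187 [41, 39, 39] [
[... 5047 characters left out ...]
3, 155.7, 161.7]
157 [63, 58, 53] [152.3, 154.9, 160.9]
158 [64, 57, 54] [151.4, 154.0, 160.1]
159 [75, 74, 72] [150.5, 153.1, 159.3]
160 [101, 105, 104] [149.6, 152.2, 158.5]
161 [119, 126, 126] [148.6, 151.3, 157.7]
162 [123, 129, 129] [147.7, 150.4, 156.9]
163 [115, 120, 121] [146.7, 149.5, 156.1]
164 [105, 109, 109] [145.8, 148.6, 155.3]
165 [98, 100, 101] [144.9, 147.7, 154.5]
166 [94, 97, 96] [143.9, 146.8, 153.7]
167 [91, 95, 94] [143.0, 145.9, 152.9]
168 [86, 90, 90] [142.0, 145.0, 152.1]
169 [88, 86, 84] [141.1, 144.1, 151.3]
170 [108, 69, 67] [140.1, 143.1, 150.5]
171 [126, 51, 47] [139.2, 142.2, 149.6]
172 [133, 49, 44] [138.2, 141.3, 148.8]
173 [133, 50, 44] [137.3, 140.4, 148.0]
```

The bumper/steel edge sits at 159.7 mm (pushed) and 159.0 mm (now) along the bar, so the jaw didn't slip back. Next: a numeric check that panel and bystanders haven't moved, and the pad height.

```bash
python3 - <<'E'
from h import *
import cv2
a=cv2.imread("pics/top1.png");b=ctrl.get_image("top")[:,:,::-1].copy();cv2.imwrite("pics/top9.png",b)
for n,(u,v,h) in dict(panel=(280,178,28),dipper=(214,262,18),sand=(268,241,20),jar=(326,229,26),screwboard=(150,250,14)).items():
    t=a[v-h:v+h,u-h:u+h];s=b[v-h-8:v+h+8,u-h-8:u+h+8]
    _,m,_,l=cv2.minMaxLoc(cv2.matchTemplate(s,t,cv2.TM_CCOEFF_NORMED));print(n,round(m,3),l[0]-8,l[1]-8, t.mean().round(1),b[v-h:v+h,u-h:u+h].mean().round(1))
E
```

```text
panel 0.993 0 0 83.5 87.6
dipper 0.553 0 0 137.7 115.0
sand 0.994 0 0 118.1 123.4
jar 0.993 0 0 69.4 72.8
screwboard 0.789 0 0 109.7 90.3
```

The panel, block and jar haven't moved (match shift 0). The dipper template shifts 0 too, but with a poor score (shadow/arm over it). To rule out the ratchet as what stopped the jaw, I'll press the pad fully down and push once more; plenty of time is left.

carry_out:
  steps:
    - [0.003, 0.04, 0, 0, 0, 0, 0]
    - [0.003, 0.08, 0, 0, 0, 0, 0]
    - [0.003, 0.12, 0, 0, 0, 0, 0]
    - [0.003, 0.15, 0, 0, 0, 0, 0]
    - [0.003, 0.165, 0, 0, 0, 0, 0]
    - [0.003, 0.17, 0, 0, 0, 0, 0]
    - [0.003, 0.174, 0, 0, 0, 0, 0]
    - [0.003, 0.178, 0, 0, 0, 0, 0]
    - [0.003, 0.181, 0, 0, 0, 0, 0]
    - [0.003, 0.182, 0, 0, 0, 0, 0]
    - [0.003, 0.182, 0, 0, 0, 0, 0]

```text
time_s: 15.8
position: [0.475, -0.156, 0.023]
tool_rot: [-0.578, 0.579, -0.404, 0.41]
wrist_force: [-4.1, -0.2, 11.0]
finger_gap: 0.0002
```

carry_out:
  steps:
    - [-0.002, 0, 0, 0, 0, 0, 0]
    - [-0.004, 0, 0, 0, 0, 0, 0]
    - [-0.006, 0, 0, 0, 0, 0, 0]
    - [-0.008, 0, 0, 0, 0, 0, 0]
    - [-0.009, 0, 0, 0, 0, 0, 0]
    - [-0.01, 0, 0, 0, 0, 0, 0]
    - [-0.01, 0, 0, 0, 0, 0, 0]

```text
time_s: 16.5
position: [0.4735, -0.1498, 0.0238]
tool_rot: [-0.577, 0.579, -0.403, 0.413]
wrist_force: [8.9, -21.3, -0.8]
finger_gap: -0.0001
```

Same hard stop at the same place (-0.150) with 23 N and the pad bottomed, so this is the end stop. Withdrawing straight up.

carry_out:
  steps:
    - [0, 0, 0, 0, 0, 0, 0]
    - [0, 0, 0, 0, 0, 0, 0]
    - [0, -0.003, 0, 0, 0, 0, 0]
    - [0, -0.006, 0, 0, 0, 0, 0]
    - [0, -0.01, 0, 0, 0, 0, 0]
    - [0, -0.015, 0, 0, 0, 0, 0]
    - [0, -0.025, 0, 0, 0, 0, 0]
    - [0, -0.045, 0, 0, 0, 0, 0]
    - [0, -0.075, 0, 0, 0, 0, 0]
    - [0, -0.11, 0, 0, 0, 0, 0]
    - [0, -0.15, 0, 0, 0, 0, 0]
    - [0, -0.18, 0, 0, 0, 0, 0]
    - [0, -0.18, 0, 0, 0, 0, 0]
    - [0, -0.18, 0, 0, 0, 0, 0]

```text
time_s: 17.9
position: [0.4717, -0.1479, 0.2041]
tool_rot: [-0.577, 0.578, -0.403, 0.413]
wrist_force: [0.1, 0.3, -0.7]
finger_gap: 0.0001
```

```bash
python3 look.py w9; python3 - <<'E'
from gap import *
im=cv2.imread("pics/w9.png")[:,:,::-1]
prof("w9",im,k0,(140,172))
b=ctrl.get_image("top")[:,:,::-1];a=cv2.imread("pics/top9.png");print(np.abs(a.astype(int)-b)[130:275,130:350].mean())
print(ctrl.job_done())
E
```

```text
17.9 [ 0.4717 -0.1479  0.2041] [ 0.4858  0.5965 -0.4381  1.7685  0.3377  0.8389  0.2304] [ 0.1472  0.2731 -0.7174] 0.00012726862750842176
[[ 0.3352  0.0105  0.9421]
 [-0.9421 -0.0097  0.3353]
 [ 0.0127 -0.9999  0.0066]]
pad_top [284.4, 201.4] 0.88 [ 0.4793 -0.1666  0.066 ]
wall_face [279.1, 165.3] 0.8 [ 0.4636 -0.1359  0.074 ]
jaw_face [280.8, 241.7] 0.78 [ 0.4918 -0.2118  0.048 ]
w9
140 [116, 119, 119] [171.5, 173.5, 178.2]
141 [114, 116, 117] [170.6, 172.6, 177.4]
142 [112, 114, 114] [169.7, 171.7, 176.6]
143 [109, 112, 111] [168.8, 170.9, 175.8]
144 [107, 110, 109] [167.9, 170.0, 175.1]
145 [106, 108, 107] [167.0, 169.1, 174.3]
146 [101, 102, 103] [166.1, 168.3, 173.5]
147 [91, 92, 90] [165.2, 167.4, 172.7]
148 [101, 103, 101] [164.3, 166.5, 172.0]
149 [149, 150, 149] [163.4, 165.6, 171.2]
150 [146, 147, 146] [162.5, 164.8, 170.4]
151 [97, 95, 93] [161.5, 163.9, 169.6]
152 [63, 60, 56] [160.6, 163.0, 168.8]
153 [57, 51, 46] [159.7, 162.1, 168.0]
154 [54, 46, 41] [158.8, 161.3, 167.2]
155 [55, 48, 42] [157.9, 160.4, 166.5]
156 [53, 46, 41] [156.9, 159.5, 165.7]
157 [54, 46, 42] [156.0, 158.6, 164.9]
158 [54, 46, 41] [155.1, 157.7, 164.1]
159 [52, 45, 40] [154.2, 156.8, 163.3]
160 [55, 48, 43] [153.2, 155.9, 162.5]
161 [55, 48, 43] [152.3, 155.0, 161.7]
162 [54, 46, 42] [151.4, 154.1, 160.9]
163 [61, 56, 53] [150.4, 153.2, 160.1]
164 [75, 75, 74] [149.5, 152.3, 159.3]
165 [90, 92, 91] [148.6, 151.5, 158.5]
166 [95, 98, 98] [147.6, 150.6, 157.7]
167 [97, 99, 100] [146.7, 149.6, 156.9]
168 [97, 100, 100] [145.7, 148.7, 156.1]
169 [96, 99, 98] [144.8, 147.8, 155.2]
170 [94, 97, 97] [143.8, 146.9, 154.4]
171 [92, 96, 95] [142.9, 146.0, 153.6]
3.940867293625914
the job is handed in; nothing more can be done
None
```

I pressed the red pad down with shut fingers and slid the jaw back about 100 mm until it stopped hard. Then I lifted straight off and handed the job in at about 18 s.

**End stop:** A second push with the pad fully down (about 23 N) stopped at the same place as the first (about 18 N). I took that as the end stop. After I let go, the jaw's edge measured within about 1 mm of where it was during the push.

**Pad:** In the picture after the first lift it showed clear of the fingers. After the last lift the wrist force was about zero, but I did not measure the pad's height separately.

**Surroundings:** The panel, sanding block and jar had not shifted in the top view when checked before the second push. The last top picture was compared only by an overall difference (small, not per object).

**Checks that disagreed or were weak:**
- **Fingertip height:** The fingertips met the pad about 35 mm lower in TCP height than stated (0.0315 m instead of 0.066 m). I found contact by feel.
- **Gap at the stop:** The last wrist pictures still show a sliver of bar, about 3–5 mm by my estimate, between the bumper and the end stop. Since both pushes stopped at the same place, I put it down to the holder's shape or calibration error.
- **Dipper:** It matched poorly (0.55), probably because of the arm or its shadow. The match found no shift, but the detected position differed by about 10 mm from the first one.

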